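Stow a sauce jar behind the sprung gate of a condiment rack

ROBOT

A 6-joint arm with a two-finger parallel gripper is mounted at the origin on the work surface. World frame = base frame: x ahead of the robot, y to its left, z up, the work surface at z = 0. Lengths are in m, angles in rad, forces in N, time in s.
With the tool pointing down it reaches from about 0.3 to 0.775 m from the base axis. Payload 14.6 kg.
Tool frame: the origin (TCP) lies at the very end of the fingers, on their centre line; the grasp point (between the pads) lies 19 mm behind it; z points along the fingers, y is the line along which they close (so a half turn about z gives the same grasp; the last joint's range is limited). The gripper opens to 85 mm and grips with 20 to 120 N. Pads are 22 mm wide; open, the fingers measure 114 mm over their backs; the gripper's body (76 mm by 85 mm) begins 54 mm behind the grasp point. The pads swing forward as they close: fully open they stand 13 mm farther back than shut.
Start: joints at [1.195, 0.3, 1.521, -0, 1.321, -0.067], TCP at [0.167, 0.524, 0.195] pointing down, gripper open.
Joint ranges: [-3.03, 3.03], [-0.79, 2.21], [0.23, 2.52], [-1.04, 4.18], [0, 3.07], [-2.55, 2.55]. Speed limits (rad/s): [2.22, 2.22, 2.57, 3.14, 3.14, 3.14].

INTERFACE

Orientations are given as a rotation vector (axis times angle).
In Python, from plant import env gives the robot as it stands. The module is installed in compiled form; this text tells all that it offers.
- The arm moves only by the tool move_arm, never from a script. Its argument "series" is a list of rows, each a list of 4 numbers: the shift along the tool's x, y, z in cm, then the turn about the tool's z in degrees. A call has 1 to 12 rows; each row shifts and turns the commanded pose from where the row before left it, along the tool's axes as they then stand; what a row does not reach is not made up. A row lasts 1/12 s, in which the tool goes at most 41.7 mm and 7.16 degrees, less where a joint would pass 70% of its speed; a pose out of reach is approached as far as the arm can. A call with a gripper value outside its range is refused whole. "gripper" is the finger opening in cm, from 0 to 8.54, set as the call begins (left out, the last holds). The fingers move at their own pace and stop on an object; the grip force is fixed at half the most. Time passes only in rows, so rows that do not move let the fingers close. It gives the time, the measured TCP pose, the force, the opening and the grip force at its end, in the units of the state.
- env.get_obs(): the state, without advancing time (a new reading comes with each control period).
- env.camera(name): name is "scene" or "top" or "wrist"; returns the picture (420x560x3 uint8, blue, green, red); there is no depth.
- env.camera_model(name): a dict with "intrinsics" (3x3 intrinsics, pixels), "k1" (the pictures are not rectified: a ray, as slopes to the right and down, at radius r is drawn at 1 + k1 r^2 times it, then the intrinsics apply), "xyz" and "orientation" of the camera in the world; the wrist camera has in their place "tool_from_camera" (4x4, takes a point from camera to tool coordinates, whose origin is the TCP and whose axes are the flange's). Camera axes: x right, y down, z forward; pixel columns grow to the right and rows downward; lengths in m; the calibration is good to about 2 mm. A picture is of the moment at which its call begins: read the wrist's pose just before it. camera_model takes no time and is no camera call.
- env.job_done(): hands the job in; it is judged then, once.
The state is a dict: "time": time; "q": joint angles; "qvel": joint speeds; "effort": joint torques, N m; "tcp_pos": TCP position; "tcp_rot": TCP orientation; "force": force on the tool from outside, world axes, zero at the start; "wrist_torque": the same for the moment, N m; "gripper_width": finger opening in m; "gripper_force": force on a finger pad.
Only numpy, scipy, OpenCV 4.12 (cv2) and the standard library are available. Lean on these libraries where they do the work, as an engineer would, in place of code of your own. Each camera call takes 0.05 s, during which the arm holds its last target. There are 200 camera calls.

TASK

Put the tall sauce jar with the narrow steel cap away in the steel condiment rack: stand it in front of the little sprung gate, slide it in through the gate (not over it), the jar holding the gate open as it passes, and press it gently but firmly home against the buffer of the end stop. Let go so that it stands upright close against the buffer with the gate swung shut behind it, and leave the other jars and the bowl alone.

Things in the scene. Friction and masses are not known exactly. Their poses are not given: they have to be found in the camera images.
- jar: The jar to stow: amber glass cylinder 58 mm across and 82 mm high with a narrow cylindrical steel cap 40 mm across and 42 mm high on top (124 mm in all), about 0.2 to 0.45 kg, standing upright. Origin: centre of its underside, z up.
- rack: Low steel rack fixed to the table, a single-file lane for jars. Origin: on the table under the middle of the gate opening; x is the way in (jars go in along +x), z up. Base plate 280 x 110 mm, 6 mm thick, from x = -90 to +190 mm; jars stand on its top, z = 6 mm. Gate at x = 0, end stop behind it, open above.
- landing (a point): Point on top of the base plate on the open landing in front of the gate (rack x = -58, y = 0, z = 6 mm), where a 58 mm jar can stand clear of the gate. The landing has no walls and runs from rack x = -90 to 0 mm.
- opening (a point): Point on top of the base plate in the gate opening (rack x = 0, y = 0, z = 6 mm). Two gate posts 10 mm thick, up to z = 72 mm, leave y = -35 to +40 mm free. Behind them guide walls 30 mm high run to x = 185 mm, inner faces at y = -35 and +41 mm. A 58 mm jar moved along y = 0 has about 6 mm to spare each side, the folded gate included.
- gate_pin (a point): Foot of the gate's hinge axis (rack x = 0, y = +37 mm, z = 6 mm). The gate is an upright aluminium flap 4 mm thick, 68 mm long, from 9 to 64 mm above the table; shut, it crosses the opening from here towards rack -y.
- gate (a joint): Angle of the sprung gate. 0 = shut; grows to 1.6 rad as it swings inward (rack +x) and folds along the lane's +y side; it does not open outward. Its spring shuts it with 0.05 N m at 0 rad, 0.15 N m at 1.57 rad: a jar pushing through feels about 1 to 5 N. It swings shut behind a 58 mm jar once the jar's axis is over about 90 mm past x = 0.
- stop: End stop: fixed steel bracket across the lane, 68 mm wide, 66 mm high, black knob behind. Origin: foot of its lane-side face at rack x = 172, y = 0, z = 6 mm, axes as the rack's. On a spindle in front of it sits the buffer that the jar meets: an upright black rubber plate 66 mm wide, from 11 to 67 mm above the table, its face 14 to 46 mm ahead of the bracket, hand-set, not measured: feel for it.
- bracket_mid (a point): Middle of the bracket's lane-side face, 41 mm above the table. A thin steel feeler pin, softly sprung (under 1 N), stands 6 mm out of the buffer's middle and gives way to the jar; then the buffer itself takes about 4 N for each mm pressed, 6 mm at most, damped: near it go at 10 mm/s or less. Firmly home is 6 to 12 N, held a moment; over 16 N is too rough.
- squat_jar: Bystander: squat amber jar 68 mm across with a wide 70 mm flat steel lid, 70 mm high in all. Origin: centre of its underside.
- tin: Bystander: plain straight steel tin 54 mm across, 80 mm high, paper band. Origin: centre of its underside.
- bowl: Bystander: white bowl 90 mm across, 45 mm high. Origin: centre of its underside.
Not all that is in view belongs to the job. Leave any turquoise look-alike of the jar alone.

How it is judged:
By the outcome, as a careful person would: the job done as asked, in the order asked, and still so for the second after the job is handed in, with the robot touching nothing.
It also fails if it takes over 61 s, if anything falls off the work surface, if the arm or the gripper's body presses on something with over 40 N, if the wrist force passes 120 N, or if a joint passes its speed limit or range.

## Working session

There is one attempt and no reset: what is moved stays moved. The work goes in short steps, Python scripts to look and compute and a tool call to move; the robot and the scene stay as the last step left them, time stands still between calls to the robot, and variables do not carry over. Pictures are saved under pics/ and viewed, at most 10 in all, crops included, and the job is handed in when it is done.

Besides the shell and the picture viewer there is one more tool, called by a JSON object that holds its "fn" and its "kwargs", one argument or row to a line. move_arm: Moves the arm, as the interface text tells. Its arguments: {"type":"object","properties":{"series":{"type":"array","items":{"type":"array","items":{"type":"number"}}},"gripper":{"type":"number"}},"required":["series"]}

```bash
mkdir -p pics; cat > h.py <<'E'
import numpy as np, cv2
from scipy.spatial.transform import Rotation as R
from plant import env
def pose(name):
    m=env.camera_model(name)
    if name=='wrist':
        o=env.get_obs(); T=np.eye(4); T[:3,:3]=R.from_rotvec(o['tcp_rot']).as_matrix(); T[:3,3]=o['tcp_pos']
        T=T@np.array(m['tool_from_camera'])
        return m,T[:3,:3],T[:3,3]
    q=np.array(m['orientation']); 
    Rm=q if q.shape==(3,3) else R.from_rotvec(q).as_matrix() if q.size==3 else R.from_quat(q).as_matrix()
    return m,Rm,np.array(m['xyz'])
def ray(P,uv):
    m,Rm,c=P;K=np.array(m['intrinsics']);uv=np.atleast_2d(np.float64(uv))
    d=cv2.undistortPoints(uv[:,None],K,np.array([m['k1'],0,0,0.]))[:,0]
    return c,(Rm@np.c_[d,np.ones(len(d))].T).T
def plane(P,uv,z):
    c,d=ray(P,uv); return c+d*((z-c[2])/d[:,2])[:,None]
def tri(P1,a,P2,b):
    c1,d1=ray(P1,a);c2,d2=ray(P2,b);d1=d1[0];d2=d2[0]
    s=np.linalg.lstsq(np.c_[d1,-d2],c2-c1,rcond=None)[0]
    p,q=c1+s[0]*d1,c2+s[1]*d2
    return (p+q)/2,np.linalg.norm(p-q)
def proj(P,X):
    m,Rm,c=P
    return cv2.projectPoints(np.float64(X).reshape(-1,1,3),Rm.T,-Rm.T@c,np.array(m['intrinsics']),np.array([m['k1'],0,0,0.]))[0][:,0]
E
python3 - <<'E'
from h import *
for n in ('scene','top'):
    print(n,env.camera_model(n)); cv2.imwrite(f'pics/{n}.png',env.camera(n))
o=env.get_obs();print(o)
E
```

```text
scene {'intrinsics': array([[380.69080167,   0.        , 281.57227697],
       [  0.        , 380.69080167, 205.99649741],
       [  0.        ,   0.        ,   1.        ]]), 'k1': -0.0857864709195168, 'xyz': array([ 1.17813121, -0.15146472,  0.56877116]), 'orientation': array([-1.81261352, -1.56626229,  0.73706151])}
top {'intrinsics': array([[446.35021914,   0.        , 271.50376031],
       [  0.        , 446.35021914, 204.0716913 ],
       [  0.        ,   0.        ,   1.        ]]), 'k1': -0.13619815995315623, 'xyz': array([ 0.52024522, -0.07202144,  0.97338088]), 'orientation': array([-2.1580161 ,  2.21620549, -0.08347929])}
{'time': 0.1, 'q': array([ 1.19540156e+00,  3.00389260e-01,  1.52154452e+00, -1.93503358e-05,
        1.32069505e+00, -6.65703383e-02]), 'qvel': array([ 1.45112174e-03, -5.96875713e-05, -5.62343646e-04, -1.07274074e-03,
       -2.92194668e-04, -5.73211360e-04]), 'effort': array([ 1.96646193e-03, -5.44365299e+01, -3.62373126e+01, -3.57287968e-05,
        2.91663928e-03,  2.64902468e-05]), 'tcp_pos': array([0.1670645 , 0.52374382, 0.19448169]), 'tcp_rot': array([-4.83135230e-01, -3.10400872e+00,  1.59438116e-03]), 'force': array([-0.05090552, -0.34799649, -0.17386143]), 'wrist_torque': array([-0.06293606,  0.06351075,  0.02796173]), 'gripper_force': 0.0, 'gripper_width': 0.08536758753363644}
```

View pics/scene.png

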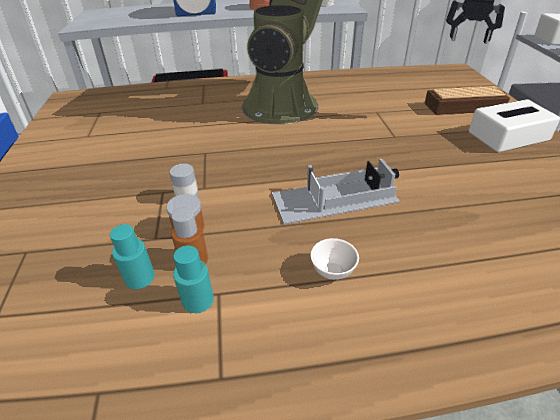

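View pics/top.png

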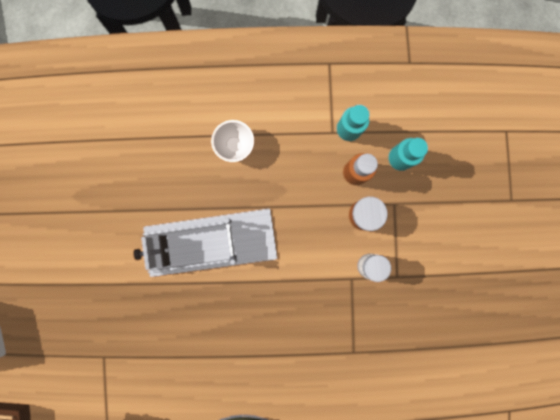

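The scene view shows the narrow-capped amber jar at about (186,230), cap top near (185,204). The tin is behind it at (183,180), the turquoise look-alikes at (132,257) and (193,280), and the rack at (335,190). In the top view the jar is at (362,168), the squat jar at (370,213), the tin at (376,267), and the rack's gate at about x=232 px, opening towards the right. Next I'll enlarge both.

```bash
python3 - <<'E'
import cv2,numpy as np
t=cv2.imread('pics/top.png');s=cv2.imread('pics/scene.png')
def c(im,x,y,w,h,k): 
    return cv2.resize(im[y:y+h,x:x+w],None,fx=k,fy=k,interpolation=cv2.INTER_CUBIC)
a=np.hstack([c(t,130,200,150,80,3),c(t,335,100,100,80,3)])   # 450+300 x 240
b=np.hstack([c(s,265,155,150,80,3),c(s,150,155,100,80,3)])
cv2.imwrite('pics/crop1.png',np.vstack([a,b]))
# grey cap mask
for n,im,box in (('top',t,(340,145,395,190)),('scene',s,(160,190,215,270))):
    x0,y0,x1,y1=box;r=im[y0:y1,x0:x1];hsv=cv2.cvtColor(r,cv2.COLOR_BGR2HSV)
    m=((hsv[...,1]<60)&(hsv[...,2]>90)).astype(np.uint8)
    k,l,st,ce=cv2.connectedComponentsWithStats(m)
    for i in range(1,k):
        if st[i,4]>20: print(n,st[i,:5]+[x0,y0,0,0,0],ce[i]+[x0,y0])
# rack mask top
r=t[200:285,125:285];hsv=cv2.cvtColor(r,cv2.COLOR_BGR2HSV);m=(hsv[...,1]<70).astype(np.uint8)
m=cv2.morphologyEx(m,cv2.MORPH_OPEN,np.ones((7,7)))
cs=max(cv2.findContours(m,0,2)[0],key=cv2.contourArea);print(cv2.boxPoints(cv2.minAreaRect(cs))+[125,200])
print(cv2.approxPolyDP(cs,4,True)[:,0]+[125,200])
E
```

```text
top [388 146   7  23  26] [390.19230769 156.69230769]
top [354 154  24  21 389] [365.52956298 164.27249357]
scene [ 166  190   35   48 1225] [184.06040816 211.55346939]
[[138.75997829 226.32000732]
 [269.93998718 207.58000183]
 [277.29998779 259.1000061 ]
 [146.11997986 277.8400116 ]]
[[270 210]
 [145 226]
 [145 268]
 [150 275]
 [275 259]]
```

View pics/crop1.png

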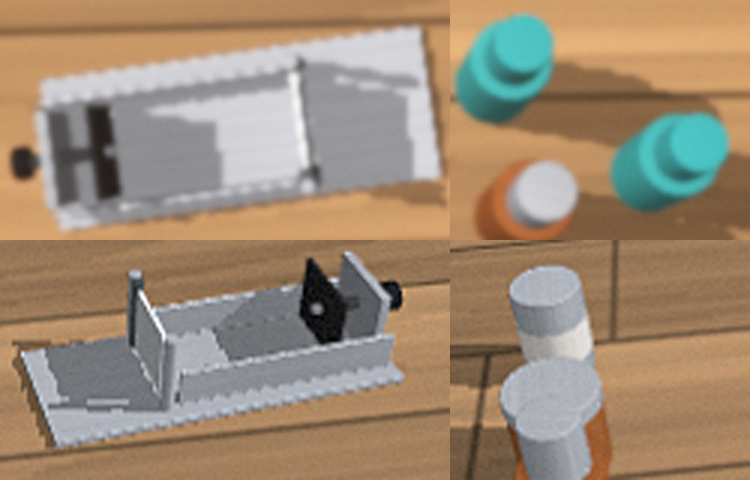

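The crop shows the rack's front corners in the top view at about (270,209) and (277,259), and its rear corner at (151,276). Its post tops are at (230,221) and (233,260) in the top view, and (322,187) and (310,166) in the scene view. The jar's cap top is at (367,163) in the top view and (184,214) in the scene view, and the gate is shut.

```bash
python3 - <<'E'
from h import *
T=pose('top');S=pose('scene')
f=lambda n,a,b:print(n,*[np.round(v,4) for v in tri(T,a,S,b)])
f('cap',(367,163.5),(184,214.3))
f('postN',(229.7,221),(322,187.3));f('postF',(233,260),(309.7,165.7))
f('cornerA',(270,209.3),(283.7,221.7))
f('cornerB',(276.7,259.3),(272,193))
c=plane(T,[(270,209.3),(276.7,259.3),(150.7,276)],.006);print(c.round(4),np.linalg.norm(c[0]-c[1]),np.linalg.norm(c[1]-c[2]))
print('caponplane',plane(T,(367,163.5),.124),plane(S,(184,214.3),.124))
print('post',plane(T,[(229.7,221),(233,260)],.072),plane(S,[(322,187.3),(309.7,165.7)],.072))
print('teal tops',plane(T,[((524-450)/3+335,100+45/3),((700-450)/3+335,100+145/3)],.124), 'squat',plane(T,(370,213.5),.07))
print('buffer x',plane(T,[(130+122/3,200+108/3),(130+117/3,200+198/3)],.067))
x=R.from_rotvec(env.get_obs()['tcp_rot']).as_matrix();print(x.round(3))
E
```

```text
cap [ 0.6549 -0.2617  0.123 ] 0.0048
postN [0.5535 0.0123 0.0727] 0.0085
postF [0.4744 0.0042 0.0757] 0.0026
cornerA [ 0.5783 -0.072   0.008 ] 0.004
cornerB [ 0.4697 -0.0841  0.0036] 0.0031
[[ 0.5782 -0.074   0.006 ]
 [ 0.4697 -0.0856  0.006 ]
 [ 0.4396  0.1893  0.006 ]] 0.10909193586065528 0.2766017836339201
caponplane [[ 0.65486284 -0.26389155  0.124     ]] [[ 0.65662497 -0.25896329  0.124     ]]
post [[0.55267993 0.008166   0.072     ]
 [0.47399392 0.00325336 0.072     ]] [[0.5528457  0.01682176 0.072     ]
 [0.46915098 0.00675687 0.072     ]]
teal tops [[ 0.75130871 -0.25423435  0.124     ]
 [ 0.68300051 -0.36785541  0.124     ]] squat [[ 0.56026547 -0.27773754  0.07      ]]
buffer x [[0.52527461 0.13008423 0.067     ]
 [0.46435907 0.13457148 0.067     ]]
[[-0.953  0.304 -0.   ]
 [ 0.304  0.953 -0.001]
 [ 0.    -0.001 -1.   ]]
```

{"fn": "move_arm", "kwargs": {
  "series": [
    [0, 0, 0, -6],
    [0, 0, 0, -6],
    [0, 0, 0, -6],
    [0, 0, 0, -6],
    [-1.7, -3.6, 0, 0],
    [-1.7, -3.6, 0, 0],
    [-1.7, -3.6, 0, 0],
    [-1.7, -3.6, 0, 0],
    [-1.7, -3.6, 0, 0],
    [-1.7, -3.6, 0, 0],
    [-1.7, -3.6, 0, 0],
    [-1.7, -3.6, 0, 0]
  ],
  "gripper": 6.5
}}

```text
time: 1.1
tcp_pos: [0.3344, 0.2508, 0.1949]
tcp_rot: [-0.173, 3.137, -0.0]
force: [0.4, 1.0, 0.2]
gripper_width: 0.0652
gripper_force: 0.0
```

```bash
python3 - <<'E'
from h import *
o=env.get_obs();print(o['tcp_pos'],R.from_rotvec(o['tcp_rot']).as_matrix().round(3),o['q'],env.camera_model('wrist')['tool_from_camera'].round(3))
P=pose('wrist');np.save('w1.npy',np.r_[P[1].ravel(),P[2]]);cv2.imwrite('pics/w1.png',env.camera('wrist'))
E
```

```text
[0.33436623 0.25083747 0.19493378] [[-0.994 -0.11   0.   ]
 [-0.11   0.994 -0.   ]
 [-0.    -0.    -1.   ]] [ 5.55975350e-01  3.76019761e-04  1.86572516e+00 -4.19222361e-05
  1.27547217e+00 -1.12519267e+00] [[-0.001 -0.965 -0.263  0.067]
 [ 1.    -0.001 -0.001  0.   ]
 [ 0.    -0.263  0.965 -0.18 ]
 [ 0.     0.     0.     1.   ]]
```

View pics/w1.png

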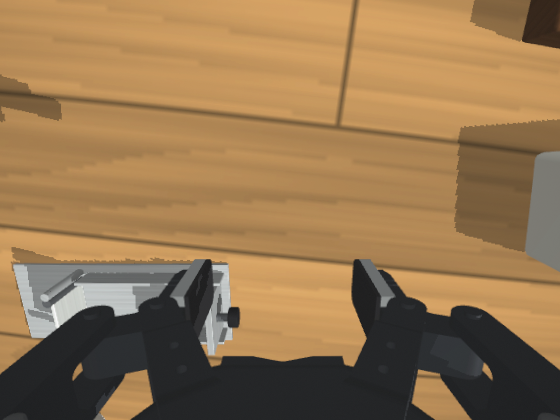

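The wrist view shows the rack at lower left. Its long edge lies along image row 265, columns 15–228, so the tool is aligned with the lane. The knob is at (233,317), and the fingers cover the lower middle. I'll look at the rack from closer on the way to the jar.

{"fn": "move_arm", "kwargs": {
  "series": [
    [-3, -2.8, 0, 0],
    [-3, -2.8, 0, 0],
    [-3, -2.8, 0, 0],
    [-3, -2.8, 0, 0],
    [-3, -2.8, 0, 0],
    [-3, -2.8, 0, 0],
    [-3, -2.8, 0, 0],
    [-3, -2.8, 0, 0],
    [-3, 0, 0, 0],
    [0, 0, 0, 0]
  ]
}}

```text
time: 1.98
tcp_pos: [0.6299, 0.0582, 0.1927]
tcp_rot: [0.169, -3.135, -0.0]
force: [-0.9, -0.1, 0.0]
gripper_width: 0.0653
gripper_force: 0.0
```

```bash
python3 - <<'E'
from h import *
P=pose('wrist');np.save('w2.npy',np.r_[P[1].ravel(),P[2]]);im=env.camera('wrist');cv2.imwrite('pics/w2.png',im)
o=np.array([.5143,.0097]);ex=np.array([-.108,.994]);ey=np.array([-.994,-.108])
pts={n:np.r_[o+x*ex/1e3+y*ey/1e3,z/1e3] for n,(x,y,z) in dict(fA=(-90,-55,6),fB=(-90,55,6),rA=(190,-55,6),rB=(190,55,6),pN=(0,-40,72),pF=(0,45,72)).items()}
for n,p in pts.items(): print(n,proj(P,p).round(0))
E
```

```text
fA [[169. 132.]]
fB [[161.  24.]]
rA [[420. 132.]]
rB [[430.  24.]]
pN [[242. 114.]]
pF [[239.  10.]]
```

View pics/w2.png

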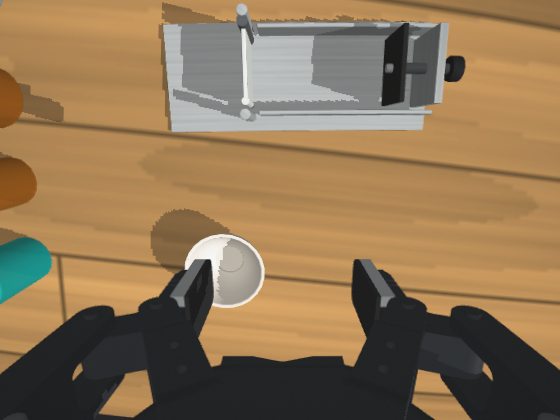

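The wrist view shows the rack in full: front corners at (172,131) and (162,25), rear near corner at (424,130), post tops at (247,114) and (242,10). That is 3–4 px further along the lane than predicted and within 1 px across it. The buffer's front top edge is near column 386.

```bash
python3 - <<'E'
from h import *
a=np.load('w2.npy');P=(env.camera_model('wrist'),a[:9].reshape(3,3),a[9:])
c=plane(P,[(172,131),(162,25),(424,130)],.006)[:,:2];p=plane(P,[(247,114),(242,10)],.072)[:,:2]
d=c[2]-c[0];ex=d/np.hypot(*d);ey=np.array([-ex[1],ex[0]])
print('heading',np.degrees(np.arctan2(*ex[::-1])),'lens',np.linalg.norm(c[0]-c[1]),np.linalg.norm(d),np.linalg.norm(p[0]-p[1]))
print('origin corners',(c[0]+c[1])/2+.09*ex,'posts',(p[0]+p[1])/2-.0025*ey)
th=np.radians(96.2);ex=np.array([np.cos(th),np.sin(th)]);ey=np.array([-ex[1],ex[0]])
b=plane(P,[(388,22),(384,104)],.067)[:,:2]
for o in ((p[0]+p[1])/2-.0025*ey,):print('buffer rack x,y',[(round((q-o)@ex,4),round((q-o)@ey,4)) for q in b])
T=pose('top');print('post tri with top',tri(T,(229.7,221),P,(247,114)),tri(T,(233,260),P,(242,10)))
E
```

```text
heading 96.40050671787951 lens 0.10785811477955796 0.2811337812192429 0.08468993331049612
origin corners [0.513892   0.01176376] posts [0.51377816 0.01297396]
buffer rack x,y [(np.float64(0.1243), np.float64(0.0375)), (np.float64(0.1254), np.float64(-0.0307))]
post tri with top (array([0.55296985, 0.01276249, 0.02591248]), np.float64(0.002911483523527459)) (array([0.47217329, 0.00528409, 0.07460395]), np.float64(0.005929996425886002))
```

{"fn": "move_arm", "kwargs": {
  "series": [
    [0, -4, 0, 0],
    [0, -4, 0, 0],
    [0, -4, 0, 0],
    [0, -4, 0, 0],
    [0, -4, 0, 0],
    [0, -4, 0, 0],
    [0, -4, 0, 0],
    [-1, -3.9, 0, 0],
    [-2, 0, 0, 0],
    [0, 0, 0, 0]
  ],
  "gripper": 8.5
}}

```text
time: 2.87
tcp_pos: [0.6925, -0.2551, 0.1937]
tcp_rot: [0.17, -3.136, -0.001]
force: [-0.6, 0.5, -1.1]
gripper_width: 0.0853
gripper_force: 0.0
```

```bash
python3 - <<'E'
from h import *
P=pose('wrist');np.save('w3.npy',np.r_[P[1].ravel(),P[2]]);im=env.camera('wrist');cv2.imwrite('pics/w3.png',im);print(env.get_obs()['tcp_pos'])
print(proj(P,[[.655,-.262,.124],[.655,-.262,0]]))
E
```

```text
[ 0.69189775 -0.25397805  0.19380062]
[[278.34369771 167.54358852]
 [279.50004358 155.29002344]]
```

View pics/w3.png

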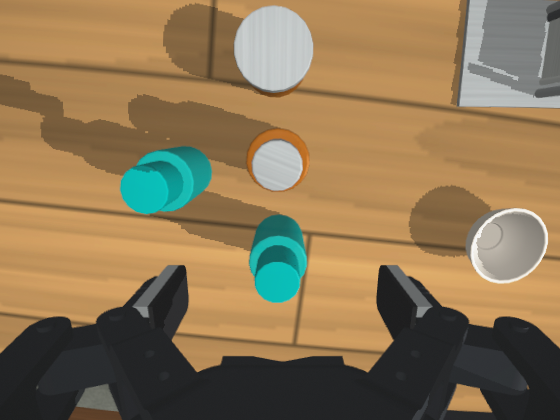

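The wrist view shows the jar's cap at (277,165), within 3 px of the prediction of (278,167). The look-alikes are at (165,182) and (277,262), the squat jar at (273,48) and the bowl at (507,245). The finger line, along the tool's y, is clear.

{"fn": "move_arm", "kwargs": {
  "series": [
    [2, -0.2, 0, 0],
    [1.9, -0.2, 0, 0],
    [0, 0, 3, 0],
    [0, 0, 3, 0],
    [0, 0, 2, 0],
    [0, 0, 1.5, 0],
    [0, 0, 1.0, 0],
    [0, 0, 0.3, 0],
    [0, 0, 0, 0],
    [0, 0, 0, 0]
  ]
}}

```text
time: 3.75
tcp_pos: [0.6538, -0.2622, 0.0883]
tcp_rot: [-0.173, 3.135, -0.001]
force: [-0.8, -0.6, -0.5]
gripper_width: 0.0852
gripper_force: 0.0
```

```bash
python3 - <<'E'
from h import *
a=np.load('w3.npy');P=(env.camera_model('wrist'),a[:9].reshape(3,3),a[9:])
im=cv2.imread('pics/w3.png')[130:200,240:315];h=cv2.cvtColor(im,cv2.COLOR_BGR2HSV)
m=((h[...,1]<50)&(h[...,2]>120)).astype(np.uint8);c=max(cv2.findContours(m,0,2)[0],key=cv2.contourArea)
e=cv2.fitEllipse(c);uv=np.array(e[0])+[240,130];J=plane(P,uv,.124)[0]
print(e,uv,J,'cap dia',np.linalg.norm(plane(P,uv+[e[1][0]/2,0],.124)-plane(P,uv-[e[1][0]/2,0],.124)))
print('tri cap',tri(pose('top'),(367,163.5),P,uv),tri(pose('scene'),(184,214.3),P,uv))
o=env.get_obs();Rm=R.from_rotvec(o['tcp_rot']).as_matrix();print(o['tcp_pos'],o['force'],Rm.T@(np.r_[J[:2],.086]-o['tcp_pos']))
E
```

```text
((36.760684967041016, 34.81816864013672), (49.63567352294922, 49.949466705322266), 155.55856323242188) [276.76068497 164.81816864] [ 0.65304132 -0.26343702  0.124     ] cap dia 0.03839932344932916
tri cap (array([ 0.65346223, -0.26322998,  0.12768805]), np.float64(0.0016586843095554647)) (array([ 0.65304492, -0.26161175,  0.12070022]), np.float64(0.0037441332485240657))
[ 0.65378593 -0.26221322  0.08834249] [-0.81708801 -0.56796587 -0.52040502] [ 0.00087802 -0.00113235  0.00234227]
```

Everything agrees to within 1 mm, so I'll fine-adjust and grip.

{"fn": "move_arm", "kwargs": {
  "series": [
    [0.1, -0.1, 0.15, 0],
    [0, 0, 0, 0],
    [0, 0, 0, 0],
    [0, 0, 0, 0],
    [0, 0, 0, 0],
    [0, 0, 0, 0],
    [0, 0, 0, 0],
    [0, 0, 0, 0]
  ],
  "gripper": 3
}}

```text
time: 4.42
tcp_pos: [0.6535, -0.2638, 0.0876]
tcp_rot: [-0.173, 3.134, -0.003]
force: [-0.6, 0.4, 10.0]
gripper_width: 0.0305
gripper_force: 7.6
```

```bash
python3 - <<'E'
from h import *
o=env.get_obs();print(o['gripper_width'],o['gripper_force'],o['force'],o['wrist_torque'])
w=env.camera('wrist');s=env.camera('scene');cv2.imwrite('pics/w4.png',np.hstack([cv2.resize(w[60:420,100:460],(400,400)),cv2.resize(s[120:320,60:260],(400,400),interpolation=2)]))
E
```

```text
0.03047773789315474 7.585763561655767 [-0.61493876  0.35564029  9.96852788] [-0.01863812  0.08447797  0.01078247]
```

View pics/w4.png

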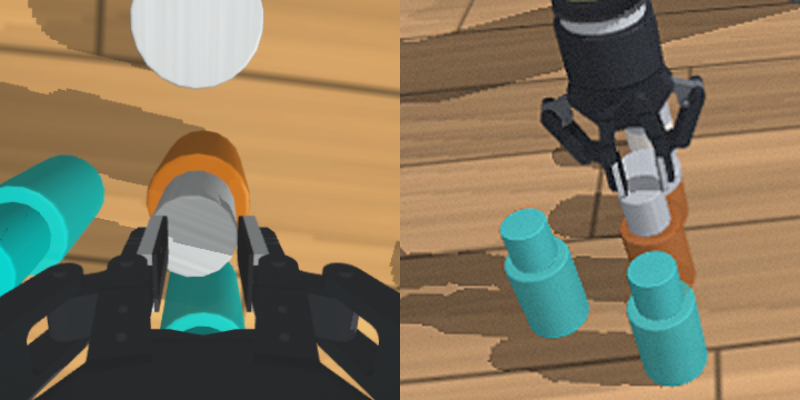

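The wrist half shows the cap between the pads with its disc at about (277,272) in the full image. In the scene half the fingertips sit just behind the cap top, near (182,218) in the full image. The opening of 30 mm doesn't fit a 40 mm cap, so I'll work out where the cap really is.

```bash
python3 - <<'E'
from h import *
P=pose('wrist')
for z in (.124,.115): print(z,plane(P,(277.3,272.4),z))
print('pred cap top if at tcp xy', proj(P,[[.653,-.2634,.124],[.653,-.2634,.082]]), 'tcp',proj(P,env.get_obs()['tcp_pos']))
print('scene pred cap',proj(pose('scene'),[[.653,-.2634,.124],[.653,-.2634,.082],env.get_obs()['tcp_pos']]))
print('obs now',env.get_obs()['tcp_pos'],env.get_obs()['q'])
E
```

```text
0.124 [[ 0.65430739 -0.26599351  0.124     ]]
0.115 [[ 0.65855364 -0.26569394  0.115     ]]
pred cap top if at tcp xy [[282.88828765 270.49133701]
 [282.86652606 241.17504037]] tcp [[282.11719445 245.04320014]]
scene pred cap [[181.61088965 213.21364518]
 [185.77571493 230.18001374]
 [185.01391471 228.22540213]]
obs now [ 0.65349682 -0.26379568  0.08753859] [-4.35610521e-01  7.37995612e-01  1.12097524e+00 -3.10438041e-05
  1.27923110e+00 -2.11659100e+00]
```

{"fn": "move_arm", "kwargs": {
  "series": [
    [0, 0, 0, 0],
    [0, 0, 0, 0],
    [0, 0, 0, 0],
    [0, 0, 0, 0]
  ],
  "gripper": 0
}}

```text
time: 4.85
tcp_pos: [0.6551, -0.2634, 0.091]
tcp_rot: [-0.173, 3.129, -0.004]
force: [-1.7, 7.0, 28.8]
gripper_width: 0.0001
gripper_force: 14.5
```

```bash
python3 - <<'E'
from h import *
w=env.camera('wrist');s=env.camera('scene');t=env.camera('top')
z=lambda a:cv2.resize(a,(400,300),interpolation=2)
cv2.imwrite('pics/w5.png',np.vstack([np.hstack([z(w[100:370,100:460]),z(s[140:290,90:290])]),np.hstack([z(t[110:230,300:460]),z(s[180:255,130:230])])]))
E
```

```text
(no output)
```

View pics/w5.png

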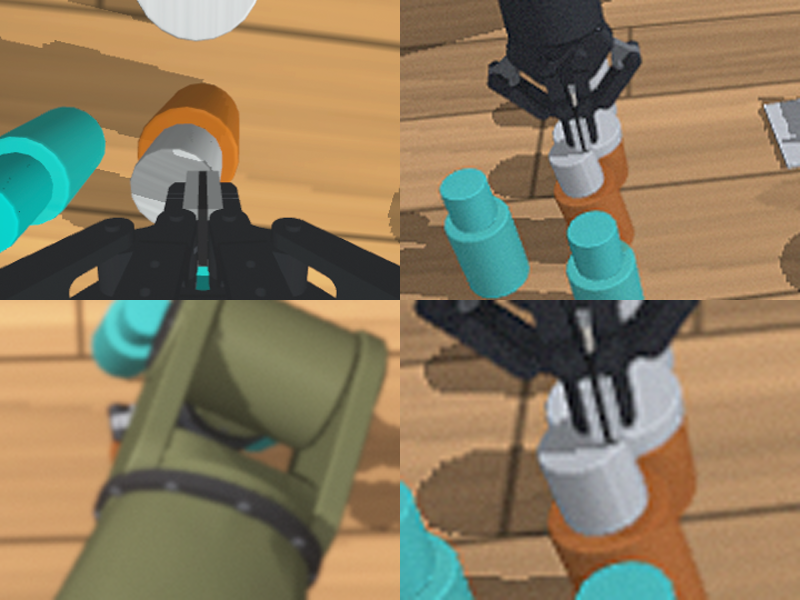

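The views show the fingers shut beside and against the cap's robot side, with the jar nudged aside and possibly leaning. I'll lift straight up while still closed so the jar isn't shoved, then look again.

{"fn": "move_arm", "kwargs": {
  "series": [
    [0, 0, -0.5, 0],
    [0, 0, -0.8, 0],
    [0, 0, -1, 0],
    [0, 0, -1, 0],
    [0, 0, -1.5, 0],
    [0, 0, -2, 0],
    [0, 0, -2, 0],
    [0, 0, -2, 0],
    [-2, 0, 0, 0],
    [-1.9, 0, 0, 0],
    [0, 0, 0, 0],
    [0, 0, 0, 0]
  ]
}}

```text
time: 6.0
tcp_pos: [0.6915, -0.259, 0.1931]
tcp_rot: [0.174, -3.136, -0.0]
force: [-0.5, -0.4, -0.2]
gripper_width: 0.0002
gripper_force: 0.0
```

```bash
python3 - <<'E'
from h import *
P=pose('wrist');np.save('w6.npy',np.r_[P[1].ravel(),P[2]]);w=env.camera('wrist');s=env.camera('scene');cv2.imwrite('pics/w6f.png',w);cv2.imwrite('pics/s6f.png',s)
z=lambda a:cv2.resize(a,(400,300),interpolation=2)
cv2.imwrite('pics/w6.png',np.hstack([z(w[100:370,100:460]),z(s[180:270,130:250])]))
im=w[110:230,220:335];h=cv2.cvtColor(im,cv2.COLOR_BGR2HSV)
m=((h[...,1]<50)&(h[...,2]>120)).astype(np.uint8);c=max(cv2.findContours(m,0,2)[0],key=cv2.contourArea);e=cv2.fitEllipse(c);uv=np.array(e[0])+[220,110]
print(e,uv,plane(P,uv,.124));print(env.get_obs()['tcp_pos'],env.get_obs()['force'])
E
```

```text
((61.020938873291016, 56.826881408691406), (49.6311149597168, 50.13496398925781), 17.586956024169922) [281.02093887 166.82688141] [[ 0.65320804 -0.26404352  0.124     ]]
[ 0.69088709 -0.25935465  0.19354902] [-0.09629048  0.07791599  0.20502954]
```

View pics/w6.png

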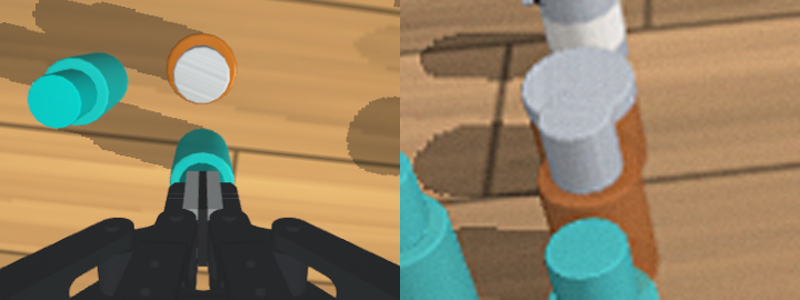

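The wrist half shows the jar upright again with its cap at (281,167), which puts it at (0.653,-0.264) as before. The fingertips appear at (283,255), lower in the image than the TCP should project, so I'll check where the real fingertips are.

```bash
python3 - <<'E'
from h import *
P=pose('wrist');o=env.get_obs();Rm=R.from_rotvec(o['tcp_rot']).as_matrix()
for z in (0,-10,-20,-30,-40,-50):
    X=[o['tcp_pos']+Rm@(np.array([x,0,z])/1e3) for x in (11,0,-11)]
    print(z,'wrist',proj(P,X)[:,1].round(1),'scene',proj(pose('scene'),X[1]).round(1))
s=cv2.imread('pics/s6f.png');g=cv2.cvtColor(s,cv2.COLOR_BGR2HSV)[...,2]
m=g<60
for r in range(150,250,3):
    c=np.where(m[r,150:230])[0]
    print(r,(c.min()+150,c.max()+150) if len(c) else '-',end='; ')
E
```

```text
0 wrist [227.4 245.  262.1] scene [[174.8 195.8]]
-10 wrist [232.7 251.2 269.1] scene [[173.5 190.9]]
-20 wrist [238.6 258.  276.8] scene [[172.3 185.8]]
-30 wrist [245.2 265.7 285.4] scene [[171.  180.7]]
-40 wrist [252.7 274.3 295. ] scene [[169.7 175.4]]
-50 wrist [261.2 284.1 305.9] scene [[168.4 170. ]]
150 (np.int64(150), np.int64(187)); 153 (np.int64(150), np.int64(185)); 156 (np.int64(150), np.int64(176)); 159 (np.int64(153), np.int64(175)); 162 (np.int64(158), np.int64(176)); 165 (np.int64(159), np.int64(176)); 168 (np.int64(159), np.int64(177)); 171 (np.int64(160), np.int64(177)); 174 (np.int64(161), np.int64(177)); 177 (np.int64(162), np.int64(170)); 180 (np.int64(170), np.int64(171)); 183 -; 186 -; 189 -; 192 -; 195 (np.int64(162), np.int64(162)); 198 -; 201 -; 204 -; 207 -; 210 -; 213 -; 216 -; 219 -; 222 -; 225 -; 228 -; 231 -; 234 -; 237 -; 240 -; 243 -; 246 -; 249 -;
```

Both views put the real fingertips about 33 mm above the reported TCP, and the contact fits: the cap top at 124 mm matches 91 + 33. I'll go 30 mm deeper this time, slowly near the end, watching the force.

{"fn": "move_arm", "kwargs": {
  "series": [
    [2, 0, 0, 0],
    [1.8, 0, 0, 0],
    [0, 0, 3, 0],
    [0, 0, 3, 0],
    [0, 0, 2.5, 0],
    [0, 0, 2, 0],
    [0, 0, 1, 0],
    [0, 0, 0.8, 0],
    [0, 0, 0.5, 0],
    [0, 0, 0.3, 0],
    [0, 0, 0, 0]
  ],
  "gripper": 8.5
}}

```text
time: 7.02
tcp_pos: [0.6537, -0.2635, 0.0629]
tcp_rot: [-0.173, 3.136, -0.001]
force: [0.2, 0.0, -0.3]
gripper_width: 0.0852
gripper_force: 0.0
```

{"fn": "move_arm", "kwargs": {
  "series": [
    [0, 0, 0.2, 0],
    [0, 0, 0.2, 0],
    [0, 0, 0, 0],
    [0, 0, 0, 0],
    [0, 0, 0, 0],
    [0, 0, 0, 0],
    [0, 0, 0, 0]
  ],
  "gripper": 3.2
}}

```text
time: 7.6
tcp_pos: [0.6538, -0.2635, 0.059]
tcp_rot: [-0.173, 3.136, -0.001]
force: [-0.1, -0.8, 3.3]
gripper_width: 0.0381
gripper_force: 60.7
```

{"fn": "move_arm", "kwargs": {
  "series": [
    [0, 0, -1, 0],
    [0, 0, -2, 0],
    [0, 0, -2, 0],
    [0, 2, 0, 0],
    [0, 3, 0, 0],
    [0, 3, 0, 0],
    [2.1, 3.0, 0, 0],
    [2.2, 3.0, 0, 0],
    [2.2, 3.0, 0, 0],
    [2.2, 3.0, 0, 0],
    [2.2, 3.0, 0, 0],
    [0, 0, 0, 0]
  ]
}}

```text
time: 8.6
tcp_pos: [0.5161, -0.0429, 0.1085]
tcp_rot: [0.177, -3.134, -0.002]
force: [-0.1, -0.3, -2.7]
gripper_width: 0.0385
gripper_force: 61.0
```

```bash
cat > rk.py <<'E'
from h import *
o=np.array([.514,.0122]);th=np.radians(96.3);ex=np.array([np.cos(th),np.sin(th)]);ey=np.array([-ex[1],ex[0]])
def st():
    s=env.get_obs();p=s['tcp_pos'];d=p[:2]-o;f=s['force'][:2]
    print('t',round(s['time'],2),'rack xy mm',(1e3*d@ex).round(1),(1e3*d@ey).round(1),'z',p[2].round(4),'F lane',(f@ex).round(2),'lat',(f@ey).round(2),'z',s['force'][2].round(2),'grip',s['gripper_width'].round(4),s['gripper_force'].round(1),'rot',np.degrees(R.from_rotvec(s['tcp_rot']).as_matrix()[:2,2]).round(2))
E
python3 - <<'E'
from rk import *
st()
P=pose('scene');im=env.camera('scene');cv2.imwrite('pics/s7.png',im)
P2=pose('wrist');w=env.camera('wrist');cv2.imwrite('pics/w7.png',w)
p=env.get_obs()['tcp_pos']
for n,z in (('captop',.124-.059),('shoulder',.082-.059),('base',-.059)): print(n,proj(P,p+[0,0,z]),proj(P2,p+[0,0,z]))
b=im[120:260,200:340];h=cv2.cvtColor(b,cv2.COLOR_BGR2HSV);m=((h[...,0]<14)&(h[...,1]>150)&(h[...,2]>90)).astype(np.uint8)
k,l,stt,ce=cv2.connectedComponentsWithStats(m)
print([(stt[i]+[200,120,0,0,0]).tolist() for i in range(1,k) if stt[i,4]>60])
E
```

```text
Traceback (most recent call last):
  File "rk.py", line 5, in st
    print('t',round(s['time'],2),'rack xy mm',(1e3*d@ex).round(1),(1e3*d@ey).round(1),'z',p[2].round(4),'F lane',(f@ex).round(2),'lat',(f@ey).round(2),'z',s['force'][2].round(2),'grip',s['gripper_width'].round(4),s['gripper_force'].round(1),'rot',np.degrees(R.from_rotvec(s['tcp_rot']).as_matrix()[:2,2]).round(2))
                                                                                                                                                                                         ^^^^^^^^^^^^^^^^^^^^^^^^
AttributeError: 'float' object has no attribute 'round'
```

```bash
sed -i "s/s\['gripper_width'\].round(4),s\['gripper_force'\].round(1)/round(float(s['gripper_width']),4),round(float(s['gripper_force']),1)/" rk.py
python3 - <<'E'
from rk import *
st()
P=pose('scene');im=env.camera('scene');cv2.imwrite('pics/s7.png',im)
P2=pose('wrist');w=env.camera('wrist');cv2.imwrite('pics/w7.png',w)
p=env.get_obs()['tcp_pos']
for n,z in (('captop',.124-.059),('shoulder',.082-.059),('base',-.059)): print(n,proj(P,p+[0,0,z]),proj(P2,p+[0,0,z]))
b=im[80:260,200:340];h=cv2.cvtColor(b,cv2.COLOR_BGR2HSV);m=((h[...,0]<14)&(h[...,1]>150)&(h[...,2]>70)).astype(np.uint8)
k,l,stt,ce=cv2.connectedComponentsWithStats(m)
for i in range(1,k):
    if stt[i,4]>60:
        print((stt[i]+[200,80,0,0,0]).tolist())
        for r in range(stt[i,1],stt[i,1]+stt[i,3],6):
            c=np.where(l[r]==i)[0]; print(r+80,c.min()+200,c.max()+200,end='; ')
E
```

```text
t 8.6 rack xy mm -55.0 4.0 z 0.1085 F lane -0.25 lat 0.17 z -2.68 grip 0.0385 61.0 rot [-0.17  0.07]
captop [[290.57652983 139.98193016]] [[278.75310292 304.30116559]]
shoulder [[290.54078771 157.55072117]] [[279.54431931 262.51020528]]
base [[290.46934924 188.69926544]] [[280.35016066 220.08510361]]
[279, 153, 27, 42, 794]
153 302 302; 159 279 305; 165 279 304; 171 279 304; 177 280 303; 183 280 304; 189 280 303;
```

{"fn": "move_arm", "kwargs": {
  "series": [
    [-0.4, -0.3, 0.8, 0],
    [0, 0, 1.4, 0],
    [0, 0, 1.0, 0],
    [0, 0, 0.6, 0],
    [0, 0, 0.2, 0],
    [0, 0, 0.1, 0],
    [0, 0, 0.1, 0],
    [0, 0, 0, 0]
  ]
}}

```text
time: 9.37
tcp_pos: [0.5246, -0.0494, 0.0667]
tcp_rot: [-0.173, 3.136, -0.0]
force: [0.4, 0.4, -3.1]
gripper_width: 0.0387
gripper_force: 61.0
```

```bash
python3 -c "
from rk import *
st()"
```

```text
t 9.37 rack xy mm -62.4 -3.7 z 0.0667 F lane 0.36 lat -0.49 z -3.07 grip 0.0387 61.0 rot [ 0.03 -0.  ]
```

{"fn": "move_arm", "kwargs": {
  "series": [
    [0.2, 0.2, 0, 0],
    [0.15, 0.2, 0, 0],
    [0, 0, 0.1, 0],
    [0, 0, 0.05, 0],
    [0, 0, 0.05, 0],
    [0, 0, 0, 0],
    [0, 0, 0, 0]
  ]
}}

```text
time: 9.95
tcp_pos: [0.5206, -0.0456, 0.0649]
tcp_rot: [-0.173, 3.136, 0.0]
force: [-0.3, 1.0, 5.5]
gripper_width: 0.0382
gripper_force: 61.7
```

```bash
python3 -c "
from rk import *
st()"
```

```text
t 9.95 rack xy mm -58.2 -0.2 z 0.0649 F lane 1.05 lat 0.16 z 5.52 grip 0.0382 61.7 rot [0.03 0.  ]
```

{"fn": "move_arm", "kwargs": {
  "series": [
    [0, 0, -0.05, 0],
    [0, 0, 0, 0],
    [0, 0.4, 0, 0],
    [0, 0.6, 0, 0],
    [0, 0.6, 0, 0],
    [0, 0.6, 0, 0],
    [0, 0.6, 0, 0],
    [0, 0.6, 0, 0],
    [0, 0.4, 0, 0],
    [0, 0, 0, 0]
  ]
}}

```text
time: 10.78
tcp_pos: [0.5161, -0.0071, 0.065]
tcp_rot: [-0.174, 3.137, -0.0]
force: [1.7, -2.8, -0.4]
gripper_width: 0.0381
gripper_force: 61.2
```

```bash
python3 -c "
from rk import *
st()"
```

```text
t 10.78 rack xy mm -19.4 0.0 z 0.065 F lane -2.95 lat -1.37 z -0.41 grip 0.0381 61.2 rot [ 0. -0.]
```

Gate contact is as expected, about 3 N along the lane. Sliding on.

{"fn": "move_arm", "kwargs": {
  "series": [
    [0, 0.5, 0, 0],
    [0, 0.6, 0, 0],
    [0, 0.6, 0, 0],
    [0, 0.6, 0, 0],
    [0, 0.6, 0, 0],
    [0, 0.6, 0, 0],
    [0, 0.6, 0, 0],
    [0, 0.5, 0, 0],
    [0, 0, 0, 0]
  ]
}}

```text
time: 11.53
tcp_pos: [0.5113, 0.039, 0.0651]
tcp_rot: [-0.174, 3.136, 0.001]
force: [4.3, 1.5, -2.4]
gripper_width: 0.0384
gripper_force: 61.1
```

```bash
python3 -c "
from rk import *
st()"
```

```text
t 11.53 rack xy mm 26.9 -0.2 z 0.0651 F lane 1.01 lat -4.42 z -2.38 grip 0.0384 61.1 rot [0.04 0.04]
```

{"fn": "move_arm", "kwargs": {
  "series": [
    [0, 0.5, 0.03, 0],
    [0, 0.6, 0, 0],
    [0, 0.6, 0, 0],
    [0, 0.6, 0, 0],
    [0, 0.6, 0, 0],
    [0, 0.6, 0, 0],
    [0, 0.5, 0, 0],
    [0, 0.4, 0, 0],
    [0, 0.2, 0, 0],
    [0, 0, 0, 0]
  ]
}}

```text
time: 12.37
tcp_pos: [0.5062, 0.0842, 0.0649]
tcp_rot: [-0.173, 3.136, 0.001]
force: [2.6, -1.2, 5.3]
gripper_width: 0.0382
gripper_force: 61.9
```

```bash
python3 -c "
from rk import *
st()"
```

```text
t 12.37 rack xy mm 72.4 -0.1 z 0.0649 F lane -1.52 lat -2.46 z 5.28 grip 0.0382 61.9 rot [0.02 0.02]
```

{"fn": "move_arm", "kwargs": {
  "series": [
    [0, 0, -0.03, 0],
    [0, 0.3, 0, 0],
    [0, 0.3, 0, 0],
    [0, 0.3, 0, 0],
    [0, 0.1, 0, 0],
    [0, 0.08, 0, 0],
    [0, 0.08, 0, 0],
    [0, 0.08, 0, 0],
    [0, 0.08, 0, 0],
    [0, 0.08, 0, 0],
    [0, 0.08, 0, 0],
    [0, 0, 0, 0]
  ]
}}

```text
time: 13.37
tcp_pos: [0.5044, 0.0985, 0.065]
tcp_rot: [-0.173, 3.137, 0.0]
force: [2.3, -0.5, 2.8]
gripper_width: 0.0386
gripper_force: 61.6
```

```bash
python3 -c "
from rk import *
st()"
```

```text
t 13.37 rack xy mm 86.8 0.0 z 0.065 F lane -0.77 lat -2.25 z 2.82 grip 0.0386 61.6 rot [-0.    0.01]
```

{"fn": "move_arm", "kwargs": {
  "series": [
    [0, 0.08, -0.02, 0],
    [0, 0.08, 0, 0],
    [0, 0.08, 0, 0],
    [0, 0.08, 0, 0],
    [0, 0.08, 0, 0],
    [0, 0.08, 0, 0],
    [0, 0.08, 0, 0],
    [0, 0.08, 0, 0],
    [0, 0, 0, 0],
    [0, 0, 0, 0]
  ]
}}

```text
time: 14.2
tcp_pos: [0.5036, 0.1047, 0.065]
tcp_rot: [0.173, -3.136, -0.0]
force: [-0.0, -0.3, -2.1]
gripper_width: 0.0383
gripper_force: 61.5
```

```bash
python3 -c "
from rk import *
st()"
```

```text
t 14.2 rack xy mm 93.1 0.2 z 0.065 F lane -0.3 lat 0.06 z -2.14 grip 0.0383 61.5 rot [-0.03  0.  ]
```

The lateral force has gone, so the gate has swung shut behind the jar. Now I'll feel for the buffer.

{"fn": "move_arm", "kwargs": {
  "series": [
    [0, 0.06, 0, 0],
    [0, 0.06, 0, 0],
    [0, 0.06, 0, 0],
    [0, 0.06, 0, 0],
    [0, 0.06, 0, 0],
    [0, 0, 0, 0],
    [0, 0, 0, 0]
  ]
}}

```text
time: 14.78
tcp_pos: [0.5034, 0.1076, 0.0652]
tcp_rot: [-0.173, 3.137, -0.0]
force: [-0.1, -0.1, -2.4]
gripper_width: 0.0385
gripper_force: 61.5
```

```bash
python3 -c "
from rk import *
st()"
```

```text
t 14.78 rack xy mm 96.0 0.0 z 0.0652 F lane -0.14 lat 0.12 z -2.39 grip 0.0385 61.5 rot [ 0. -0.]
```

{"fn": "move_arm", "kwargs": {
  "series": [
    [0, 0.05, 0.02, 0],
    [0, 0.05, 0, 0],
    [0, 0.05, 0, 0],
    [0, 0.05, 0, 0],
    [0, 0, 0, 0],
    [0, 0, 0, 0]
  ]
}}

```text
time: 15.28
tcp_pos: [0.5032, 0.1096, 0.065]
tcp_rot: [-0.173, 3.137, -0.0]
force: [-0.0, -0.1, -1.9]
gripper_width: 0.0385
gripper_force: 61.5
```

```bash
python3 -c "
from rk import *
st()"
```

```text
t 15.28 rack xy mm 98.0 0.0 z 0.065 F lane -0.05 lat 0.05 z -1.95 grip 0.0385 61.5 rot [ 0. -0.]
```

{"fn": "move_arm", "kwargs": {
  "series": [
    [0, 0.05, 0, 0],
    [0, 0.05, 0, 0],
    [0, 0.05, 0, 0],
    [0, 0.05, 0, 0],
    [0, 0, 0, 0],
    [0, 0, 0, 0]
  ]
}}

```text
time: 15.78
tcp_pos: [0.503, 0.1116, 0.065]
tcp_rot: [-0.173, 3.137, -0.0]
force: [-0.1, -0.6, -2.6]
gripper_width: 0.0383
gripper_force: 61.5
```

```bash
python3 -c "
from rk import *
st()"
```

```text
t 15.78 rack xy mm 100.0 0.0 z 0.065 F lane -0.55 lat 0.2 z -2.65 grip 0.0383 61.5 rot [ 0. -0.]
```

{"fn": "move_arm", "kwargs": {
  "series": [
    [0, 0.05, 0, 0],
    [0, 0.05, 0, 0],
    [0, 0.05, 0, 0],
    [0, 0.05, 0, 0],
    [0, 0, 0, 0],
    [0, 0, 0, 0]
  ]
}}

```text
time: 16.28
tcp_pos: [0.5028, 0.1136, 0.065]
tcp_rot: [-0.173, 3.137, -0.0]
force: [-0.1, 0.1, -1.9]
gripper_width: 0.0385
gripper_force: 61.5
```

```bash
python3 -c "
from rk import *
st()"
```

```text
t 16.28 rack xy mm 102.0 0.0 z 0.065 F lane 0.09 lat 0.06 z -1.92 grip 0.0385 61.5 rot [ 0. -0.]
```

{"fn": "move_arm", "kwargs": {
  "series": [
    [0, 0.05, 0, 0],
    [0, 0.05, 0, 0],
    [0, 0.05, 0, 0],
    [0, 0.05, 0, 0],
    [0, 0, 0, 0],
    [0, 0, 0, 0]
  ]
}}

```text
time: 16.78
tcp_pos: [0.5025, 0.1156, 0.065]
tcp_rot: [0.173, -3.137, 0.0]
force: [1.1, -0.1, -2.3]
gripper_width: 0.0387
gripper_force: 61.5
```

```bash
python3 -c "
from rk import *
st()"
```

```text
t 16.78 rack xy mm 104.0 0.1 z 0.065 F lane -0.19 lat -1.11 z -2.33 grip 0.0387 61.5 rot [-0. -0.]
```

{"fn": "move_arm", "kwargs": {
  "series": [
    [0, 0.05, 0, 0],
    [0, 0.05, 0, 0],
    [0, 0.05, 0, 0],
    [0, 0.05, 0, 0],
    [0, 0, 0, 0],
    [0, 0, 0, 0]
  ]
}}

```text
time: 17.28
tcp_pos: [0.5023, 0.1176, 0.065]
tcp_rot: [0.173, -3.137, 0.0]
force: [0.3, -0.0, -2.9]
gripper_width: 0.0386
gripper_force: 61.5
```

```bash
python3 -c "
from rk import *
st()
a=np.load('w2.npy');P=(env.camera_model('wrist'),a[:9].reshape(3,3),a[9:])
g=cv2.imread('pics/w2.png')[...,2]
for r in (50,80,95): 
    c=np.where(g[r,370:425]<70)[0]+370
    for u,z in ((c.min(),.011),(c.max(),.067)): print(r,u,z,((plane(P,(u,r),z)[0,:2]-o)@ex).round(4))
"
```

```text
t 17.28 rack xy mm 106.0 0.1 z 0.065 F lane -0.04 lat -0.28 z -2.9 grip 0.0386 61.5 rot [-0. -0.]
50 384 0.011 0.1395
50 407 0.067 0.1435
80 383 0.011 0.1404
80 404 0.067 0.1428
95 382 0.011 0.1403
95 403 0.067 0.1429
```

The corrected picture reading puts the buffer's face at rack x of about 140 mm, so the jar should meet it at about 111 mm.

{"fn": "move_arm", "kwargs": {
  "series": [
    [0, 0.06, 0, 0],
    [0, 0.06, 0, 0],
    [0, 0.06, 0, 0],
    [0, 0.06, 0, 0],
    [0, 0.06, 0, 0],
    [0, 0, 0, 0],
    [0, 0, 0, 0]
  ]
}}

```text
time: 17.87
tcp_pos: [0.502, 0.1205, 0.065]
tcp_rot: [-0.173, 3.137, -0.0]
force: [-0.4, 0.3, -2.1]
gripper_width: 0.0384
gripper_force: 61.5
```

```bash
python3 -c "
from rk import *
st()"
```

```text
t 17.87 rack xy mm 109.0 0.0 z 0.065 F lane 0.33 lat 0.41 z -2.11 grip 0.0384 61.5 rot [ 0. -0.]
```

{"fn": "move_arm", "kwargs": {
  "series": [
    [0, 0.05, 0.02, 0],
    [0, 0.05, 0, 0],
    [0, 0.05, 0, 0],
    [0, 0.05, 0, 0],
    [0, 0, 0, 0],
    [0, 0, 0, 0]
  ]
}}

```text
time: 18.37
tcp_pos: [0.5019, 0.1224, 0.0649]
tcp_rot: [-0.173, 3.137, -0.0]
force: [0.0, -3.7, 1.8]
gripper_width: 0.0386
gripper_force: 61.5
```

```bash
python3 -c "
from rk import *
st()"
```

```text
t 18.37 rack xy mm 110.8 -0.1 z 0.0649 F lane -3.71 lat 0.37 z 1.82 grip 0.0386 61.5 rot [ 0.02 -0.01]
```

{"fn": "move_arm", "kwargs": {
  "series": [
    [0, 0.04, 0, 0],
    [0, 0.04, 0, 0],
    [0, 0, 0, 0],
    [0, 0, 0, 0]
  ]
}}

```text
time: 18.7
tcp_pos: [0.5019, 0.1229, 0.065]
tcp_rot: [-0.173, 3.136, -0.001]
force: [0.0, -6.3, 3.4]
gripper_width: 0.0385
gripper_force: 61.6
```

```bash
python3 -c "
from rk import *
st()"
```

```text
t 18.7 rack xy mm 111.4 -0.1 z 0.065 F lane -6.25 lat 0.68 z 3.38 grip 0.0385 61.6 rot [ 0.02 -0.03]
```

{"fn": "move_arm", "kwargs": {
  "series": [
    [0, 0.04, 0, 0],
    [0, 0.04, 0, 0],
    [0, 0.02, 0, 0],
    [0, 0, 0, 0],
    [0, 0, 0, 0],
    [0, 0, 0, 0],
    [0, 0, 0, 0]
  ]
}}

```text
time: 19.28
tcp_pos: [0.5018, 0.1237, 0.065]
tcp_rot: [-0.173, 3.136, -0.002]
force: [1.7, -8.9, 3.3]
gripper_width: 0.0385
gripper_force: 61.7
```

```bash
python3 -c "
from rk import *
st()"
```

```text
t 19.28 rack xy mm 112.1 -0.1 z 0.065 F lane -8.99 lat -0.7 z 3.28 grip 0.0385 61.7 rot [ 0.03 -0.06]
```

About 9 N, so firmly home. I'll hold for a second, then ease back to a light contact before releasing.

{"fn": "move_arm", "kwargs": {
  "series": [
    [0, 0, 0, 0],
    [0, 0, 0, 0],
    [0, 0, 0, 0],
    [0, 0, 0, 0],
    [0, 0, 0, 0],
    [0, 0, 0, 0],
    [0, 0, 0, 0],
    [0, 0, 0, 0],
    [0, 0, 0, 0],
    [0, 0, 0, 0]
  ]
}}

```text
time: 20.12
tcp_pos: [0.5018, 0.1237, 0.065]
tcp_rot: [-0.173, 3.136, -0.002]
force: [0.5, -8.1, 3.0]
gripper_width: 0.0387
gripper_force: 61.7
```

{"fn": "move_arm", "kwargs": {
  "series": [
    [0, -0.04, 0, 0],
    [0, -0.04, 0, 0],
    [0, -0.04, 0, 0],
    [0, 0, 0, 0],
    [0, 0, 0, 0],
    [0, 0, 0, 0]
  ]
}}

```text
time: 20.62
tcp_pos: [0.5018, 0.1231, 0.0649]
tcp_rot: [-0.173, 3.137, -0.0]
force: [-0.2, -4.4, 3.5]
gripper_width: 0.0385
gripper_force: 61.6
```

```bash
python3 -c "
from rk import *
st()"
```

```text
t 20.62 rack xy mm 111.6 -0.1 z 0.0649 F lane -4.38 lat 0.73 z 3.49 grip 0.0385 61.6 rot [0.02 0.  ]
```

{"fn": "move_arm", "kwargs": {
  "series": [
    [0, -0.04, 0, 0],
    [0, 0, 0, 0],
    [0, 0, 0, 0]
  ]
}}

```text
time: 20.87
tcp_pos: [0.5018, 0.1229, 0.0649]
tcp_rot: [-0.173, 3.137, 0.0]
force: [0.4, -2.3, 3.5]
gripper_width: 0.0382
gripper_force: 61.7
```

{"fn": "move_arm", "kwargs": {
  "series": [
    [0, 0, 0, 0],
    [0, 0, 0, 0],
    [0, 0, 0, 0],
    [0, 0, 0, 0],
    [0, 0, 0, 0],
    [0, 0, 0, 0]
  ],
  "gripper": 8.5
}}

```text
time: 21.37
tcp_pos: [0.5017, 0.1227, 0.0647]
tcp_rot: [0.173, -3.137, -0.0]
force: [-0.1, -0.0, 1.1]
gripper_width: 0.0849
gripper_force: 0.0
```

{"fn": "move_arm", "kwargs": {
  "series": [
    [0, 0, -0.5, 0],
    [0, 0, -1, 0],
    [0, 0, -2, 0],
    [0, 0, -3, 0],
    [0, 0, -3, 0],
    [0, 0, -3, 0],
    [-2, 0, -1, 0],
    [-3, 0, 0, 0],
    [-3, 0, 0, 0],
    [-3, 0, 0, 0],
    [0, 0, 0, 0],
    [0, 0, 0, 0]
  ]
}}

```text
time: 22.37
tcp_pos: [0.6115, 0.1347, 0.1995]
tcp_rot: [0.172, -3.136, 0.0]
force: [0.5, 0.2, 0.0]
gripper_width: 0.0854
gripper_force: 0.0
```

```bash
python3 - <<'E'
from rk import *
st()
P=pose('wrist');w=env.camera('wrist');s=env.camera('scene');t=env.camera('top')
z=lambda a:cv2.resize(a,(400,300),interpolation=2)
cv2.imwrite('pics/w8.png',np.vstack([np.hstack([z(w),z(s[100:235,250:430])]),np.hstack([z(t[180:300,120:280]),z(t)])]))
f=lambda x,y,zz:np.r_[o+x*ex/1e3+y*ey/1e3,zz/1e3]
print('pred cap top at axis 111:',proj(P,f(111,0,130)),proj(pose('top'),f(111,0,130)),proj(pose('scene'),f(111,0,130)))
E
```

```text
t 22.37 rack xy mm 111.1 -110.3 z 0.1995 F lane 0.18 lat -0.49 z 0.01 grip 0.0854 0.0 rot [-0.05 -0.01]
pred cap top at axis 111: [[281.85089738  67.33365821]] [[167.48068534 248.26904971]] [[365.81383388 147.40318369]]
```

View pics/w8.png

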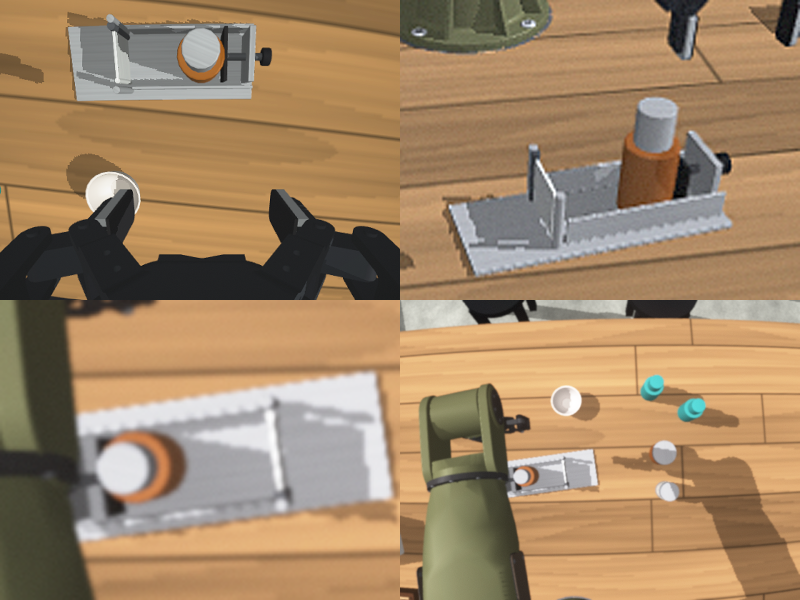

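The views show the jar upright in the lane and against the buffer. Its cap is at (283,67) in the wrist picture, against a prediction of (282,67). The gate is shut behind it, the other jars and bowl are in place, and the gripper is clear.

```bash
python3 -c "
from plant import env
print(env.job_done())"
```

```text
the job is handed in; nothing more can be done
None
```

The tall jar is in the rack, upright against the buffer with the gate shut behind it; I pressed it home at about 9 N, and my first grasp missed and briefly pressed on the cap, but the jar stayed upright and no bystanders moved.

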